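# Slide a circuit board under a spring clip

### The job

With one fingertip press the press plate of the fixture's spring clip down and hold it there; meanwhile with the other fingertip push the circuit board along its track, beneath the raised clip, until it is fully home against the stop. Only then let the clip go so that it closes on the board, and move clear. Push only: do not lift or pick up the board, and leave everything else on the bench where it is.

Things in the scene. Friction and masses are not known exactly. Their poses are not given: they have to be found in the camera images.
- fixture: Board-holding fixture, fixed to the bench: black base 150 x 130 x 8 mm, aluminium track, steel spring clip along one side. Origin on the bench surface, on the track's centre line; x along the track to the stop (the way to push), y left, z up. Track floor 12 mm above the bench, x = -78 to +56 mm, rear end open; side rails 43 mm apart, tops at 17 mm. Other points below are in this frame.
- stop (a point): Middle of the track stop's face, at track floor level: fixture x = +50 mm, y = 0, 12 mm above the bench. The stop is a bar across the whole track, its top 22 mm above the bench. The clip's hinge runs along x at y = -36 mm, 22 mm above the bench; its bearing blocks (12 mm wide, at x = -80, +17, +52 mm) rise to 28 mm.
- clip (a joint): Angle of the clip, a see-saw on a hinge along the fixture's x axis: 0 at rest (jaw down, press plate tilted up), 0.42 rad plate fully down (hard stop). The board passes beneath the jaw above 0.22 rad, with 5 mm to spare at 0.42. The spring closes it by itself; on a board it rests at about 0.21. Holding it fully down takes about 5 N at the middle of the plate.
- jaw (a point): Underside of the clip's jaw nose (middle): the jaw is 18 mm long, x = +28 to +46 mm, and hangs over the track at y = -8 mm. At rest this point is 2 mm above the track floor and the jaw bars the board's way. It moves up as the press plate is pressed down.
- press_plate (a point): Middle of the top face of the clip's press plate: grooved steel, 88 mm long (x = -77 to +11 mm), 40 mm wide, beside the track on its -y side. At rest it slopes up away from the track (this point 32 mm above the bench, outer edge 40 mm). Fully down it is level, face 18 mm above the bench, y = -49 to -89 mm. A fingertip can slide along it while holding it down.
- board: The circuit board to load, about 60 g: brown board in a black carrier 50 mm long (x) x 40 wide (y) x 8 thick, a grey terminal block on its rear end. Origin at the centre of its underside, on the track floor; x along the track to the stop. It starts in the track short of the jaw, its front edge 28 to 42 mm from the stop; home, its origin is at x = +25 mm.
- rear_face (a point): Middle of the board's flat rear face, the place to push: 25 mm behind the board's origin and 9 mm above its underside. The face is the rear of the terminal block (12 mm long, 34 mm wide) flush with the carrier's rear edge, and is 18 mm high.
- spare_board: A second board of the same make lying on the bench to the left of the fixture, 50 x 40 x 18 mm, origin under its centre. Leave alone.
- spool: Grey solder spool, 48 mm across, 36 mm high, standing beyond the stop. Origin under its centre. Leave alone.
- screwdriver: Screwdriver 160 mm long with a yellow handle, lying left of the fixture. Leave alone.
- pliers: Pliers with yellow handles, 140 mm long, 16 mm high, lying on the right of the bench. Leave alone.
- jar: Small amber jar, 48 mm across, 45 mm high, on the right of the bench. Leave alone.
- tip_cleaner: Small open steel cup, 68 mm across, 45 mm high, on the left of the bench. Leave alone.
There are look-alikes about, which are no part of the job. What is shaped like the fixture but purple is not meant. Leave any yellow look-alike of the board alone.

How it is judged:
On the way, in this order (a step that is already met when the one before it is completed fails the run):
1. a fingertip holds the clip down with the board still short of the jaw (value of joint clip above 0.25 rad and contact force between the fingers and clip above 0.5 N and x of board in the frame of fixture below 0.006 m), for 0.2 s.
2. the board is home (within 3 mm of the stop) while a fingertip still holds the clip down (x of board in the frame of fixture above 0.022 m and value of joint clip above 0.25 rad and contact force between the fingers and clip above 0.5 N), for 0.1 s.
At the end, for the whole second after the job is handed in: The board lies flat in the track within 3 mm of the stop, at rest, with the released clip closed on it and bearing on it with more than 1 N (x of board in the frame of fixture between 0.022 and 0.028 m and z of board in the frame of fixture between 0.009 and 0.015 m and angle between the x axis of board and the x axis of fixture, either way round below 0.12 rad and angle between board's own z axis and vertical below 0.06 rad and contact force between clip and board above 1 N and value of joint clip between 0.15 and 0.25 rad and linear speed of board below 0.01 m/s); the robot touches nothing.
It fails at once if the board is lifted (8 mm) or tipped (0.2 rad) (height (world z) of board above 0.02 m or angle between board's own z axis and vertical above 0.2 rad).
It fails at once if a bystander is moved by more than 20 mm (distance of any of spare_board, spool, screwdriver, pliers, jar, tip_cleaner from where it was at the start of the episode above 0.02 m).
It also fails if it takes over 35 s, if anything falls off the work surface, if the arm or the gripper's body presses on something with over 40 N, if the wrist force passes 120 N, or if a joint passes its speed limit or range.

### The arm

A 6-joint arm with a two-finger parallel gripper is mounted at the origin on the work surface. World frame = base frame: x ahead of the robot, y to its left, z up, the work surface at z = 0. Lengths are in m, angles in rad, forces in N, time in s.
With the tool pointing down it reaches from about 0.275 to 0.875 m from the base axis. Payload 12.5 kg.
Tool frame: the origin (TCP) lies midway between the tips of the shut fingers; the grasp point (between the pads) lies 19 mm behind it; z points along the fingers, y is the direction in which the jaws open and shut (so a half turn about z gives the same grasp; the last joint's range is limited). The gripper opens to 85 mm and grips with 20 to 120 N. Pads are 22 mm wide; open, the fingers measure 114 mm over their backs; the gripper's body (76 mm by 85 mm) begins 54 mm behind the grasp point. The pads swing forward as they close: fully open they stand 13 mm farther back than shut.
Start: joints at [1.205, 0.351, 1.652, -0, 1.139, -0.085], TCP at [0.152, 0.528, 0.231] pointing down, gripper open.
Joint ranges: [-2.75, 2.75], [-0.79, 2.1], [0.01, 2.65], [-1.57, 4.71], [0.07, 3.14], [-2.87, 2.87]. Speed limits (rad/s): [2.22, 2.22, 2.79, 3.14, 3.14, 3.14].

### API

Orientations are given as a rotation vector (axis times angle).
In Python, from plant import status, optics, ticket gives the robot as it stands.
- The arm moves only by the tool carry_out, never from a script. Its argument "motion" is a list of rows, each an object of numbers: "tx", "ty", "tz": the shift along the tool's x, y, z in mm; "yaw": the turn about the tool's z in rad; "claw": the closure, from 0 (fully open) to 1 (shut). In form: [{"tx": .., "ty": .., "tz": .., "yaw": .., "claw": ..}, ...]. A call has 1 to 12 rows; each row shifts and turns the pose as measured when the row begins, along the tool's axes as they then stand; what a row does not reach is not made up. A row lasts 1/12 s, in which the tool goes at most 41.7 mm and 7.16 degrees, less where a joint would pass 70% of its speed; a pose out of reach is approached as far as the arm can. A call with a gripper value outside its range is refused whole. The fingers move at their own pace and stop on an object; "newtons" is the grip in N (left out, the last holds). Time passes only in rows, so rows that do not move let the fingers close. It gives the time, the measured TCP pose, the force and the opening at its end, in the units of the state.
- status.sense(): the state, without advancing time (a new reading comes with each control period).
- optics.read_camera(name): name is "scene" or "top" or "wrist"; returns the picture (480x640x3 uint8, red, green, blue); there is no depth.
- optics.get_calibration(name): a dict with "fovy" (degrees; the focal length in pixels is half the picture's height over the tangent of half this angle, whatever the lens; pixels are square), "cx", "cy" (the principal point, pixels), "k1" (the pictures are not rectified: a ray, as slopes to the right and down, at radius r is drawn at 1 + k1 r^2 times it, then the intrinsics apply), "eye" and "rotation" of the camera in the world. Camera axes: x right, y down, z forward; pixel columns grow to the right and rows downward; lengths in m; the calibration is good to about 2 mm. A picture is of the moment at which its call begins: read the wrist's pose just before it. get_calibration takes no time and is no camera call; for the wrist camera it gives the pose at the moment of the call.
- ticket.close_job(): hands the job in, once; it reports no verdict.
The state is a dict: "clock": time; "q": joint angles; "qd": joint speeds; "joint_torque": joint torques, N m; "tool_pos": TCP position; "tcp_rot": TCP orientation; "contact_force": force on the tool from outside, world axes, zero at the start; "ft_torque": the same for the moment, N m; "gripper_width": opening from 0.0 (shut) to 1.0 (fully open).
Only numpy, scipy, OpenCV 4.12 (cv2) and the standard library are available. Lean on these libraries where they do the work, as an engineer would, in place of code of your own. Each camera call takes 0.05 s, during which the arm holds its last target. There are 200 camera calls.

## Working session

There is one attempt and no reset: what is moved stays moved. The work goes in short steps, Python scripts to look and compute and a tool call to move; the robot and the scene stay as the last step left them, time stands still between calls to the robot, and variables do not carry over. Pictures are saved under pics/ and viewed, about 8 in all and at most 12, crops included, and the job is handed in when it is done.

Besides the shell and the picture viewer there is one more tool, called after "Request:" as name([rows], argument=value, ...), one row to a line, values as JSON. carry_out: Moves the arm, as the interface text tells. Its arguments: {"type":"object","properties":{"motion":{"type":"array"},"newtons":{"type":"number"}},"required":["motion"]}

```bash
mkdir -p pics
cat > h.py <<'E'
import numpy as np, cv2
from plant import status, optics, ticket
def K(c):
    f=240/np.tan(np.radians(c["fovy"])/2); return f
def ray(c,u,v):
    f=K(c); d=np.array([(u-c["cx"])/f,(v-c["cy"])/f]); s=d.copy()
    for _ in range(30): s=d/(1+c["k1"]*(s@s))
    R=np.array(c["rotation"]); 
    if R.shape!=(3,3):
        R=cv2.Rodrigues(R.astype(float))[0]
    return R@np.array([s[0],s[1],1.])
def pt(c,u,v,z):
    r=ray(c,u,v); e=np.array(c["eye"]); return e+r*(z-e[2])/r[2]
def proj(c,p):
    R=np.array(c["rotation"]); 
    if R.shape!=(3,3): R=cv2.Rodrigues(R.astype(float))[0]
    q=R.T@(np.array(p)-np.array(c["eye"])); s=q[:2]/q[2]; s=s*(1+c["k1"]*(s@s)); return s*K(c)+[c["cx"],c["cy"]]
def save(n,im): cv2.imwrite("pics/"+n,cv2.cvtColor(im,cv2.COLOR_RGB2BGR))
E
python3 - <<'E'
from h import *
print(status.sense())
for n in("top","scene"):
    c=optics.get_calibration(n);print(c); save(n+"0.png",optics.read_camera(n))
E
```

```text
{'clock': 0.0, 'q': array([ 1.20541361e+00,  3.51233355e-01,  1.65245892e+00, -1.99461045e-05,
        1.13910582e+00, -8.46103456e-02]), 'qd': array([ 0.00115553,  0.00021315, -0.00014565, -0.00072333,  0.00155044,
       -0.00185321]), 'joint_torque': array([-6.00134226e-04, -5.06091857e+01, -2.91417736e+01, -1.70676067e-04,
        4.42014119e-03,  6.14193436e-05]), 'tool_pos': array([0.15226405, 0.52813959, 0.23074677]), 'tcp_rot': array([-4.39540720e-01, -3.11043825e+00,  1.85197607e-03]), 'contact_force': array([-0.0088979 , -1.19715296, -1.4983105 ]), 'ft_torque': array([-0.01752928, -0.01697242,  0.01514458]), 'gripper_width': 0.9984832084920362}
{'fovy': 55.67219388354617, 'cx': 321.4173826804794, 'cy': 248.78018188019803, 'k1': -0.024269491397223276, 'eye': array([0.30541489, 0.03705119, 1.03598355]), 'rotation': array([-2.10223936,  2.1064738 , -0.22419113])}
{'fovy': 48.61200143953365, 'cx': 318.3411571844056, 'cy': 246.56720012005368, 'k1': -0.11373962328032057, 'eye': array([1.36908574, 0.00277762, 0.59546295]), 'rotation': array([-1.61148133, -1.59328209,  0.8695436 ])}
```

View pics/top0.png

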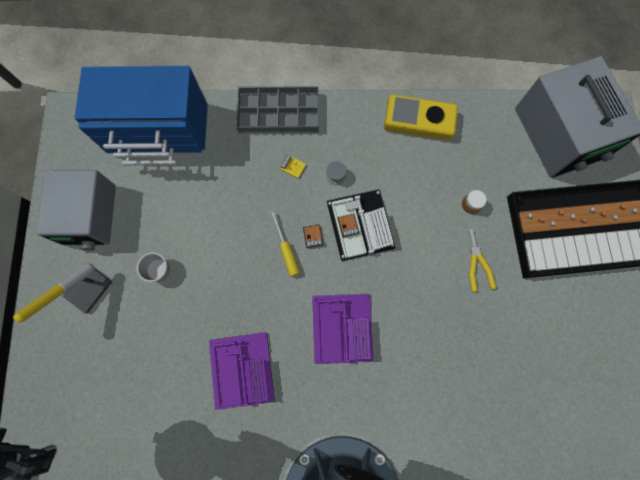

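View pics/scene0.png

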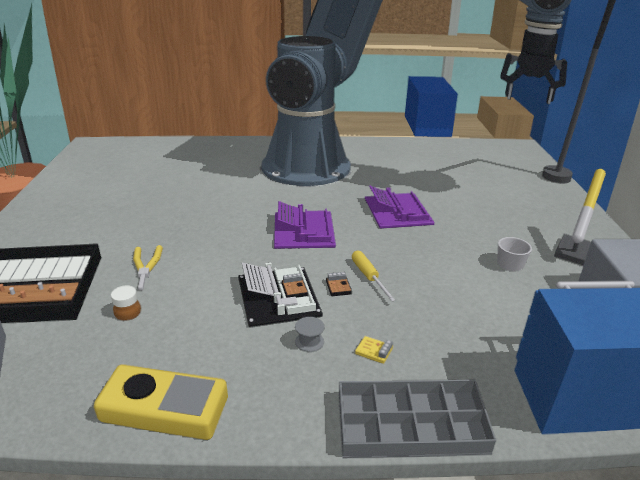

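The top picture shows the black fixture at about (361,224) with the brown board in its track at (348,223). The two purple fixtures at (342,328) and (241,370) are look-alikes. The brown board at (313,236) is the spare, and the yellow one at (293,166) is a look-alike. The black fixture is the one that fits the description, so I'll confirm it in an enlarged crop.

Run:
```python
import cv2
a=cv2.imread("pics/top0.png")[180:270,315:405]
cv2.imwrite("pics/c1.png",cv2.resize(a,(600,600),interpolation=cv2.INTER_CUBIC))
```

```text
(no output)
```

View pics/c1.png

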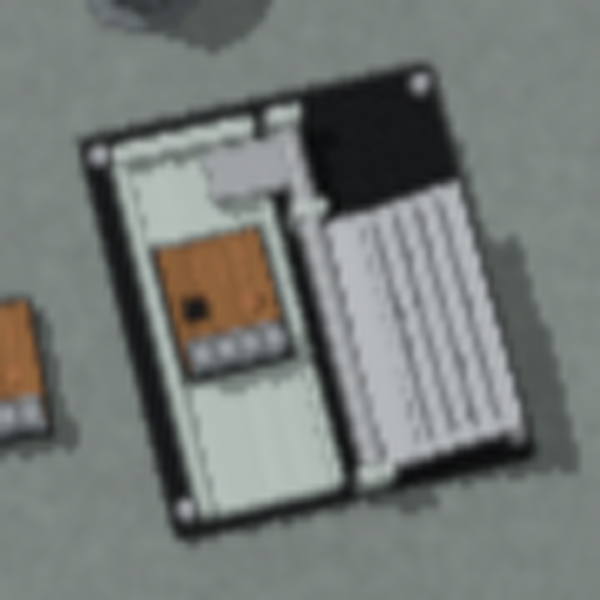

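The crop confirms the black fixture. The stop is at the top (crop (190,140)), the jaw is at (245,172), the board's grey terminal block faces the rear (240,350), and the press plate is on the right (430,320). Base corners are at (80,143), (430,65), (180,538) and (532,455).

Run:
```python
from h import *
c=optics.get_calibration("top")
def P(u,v,z): return pt(c,315+u/6.667,180+v/6.667,z)[:2]
a=P(80,143,.008);b=P(430,65,.008);d=P(180,538,.008);e=P(532,455,.008)
print(a,b,d,e,[np.linalg.norm(x) for x in(a-d,b-e,a-b,d-e)])
x=(a-d)+(b-e); yaw=np.arctan2(x[1],x[0]); print("yaw",yaw)
R=np.array([[np.cos(yaw),-np.sin(yaw)],[np.sin(yaw),np.cos(yaw)]])
# marks: rear floor left/right corners, board rear corners(top of block z=.03), jaw
fx=lambda p:R.T@p
ctr=(a+b+d+e)/4;print("ctr",ctr)
for n,u,v,z in [("trackrearL",215,515,.017),("trackrearR",345,487,.017),("stopL",113,165,.022),("boardrearL",190,380,.030),("boardrearR",297,355,.030),("boardfrontL",155,247,.02),("boardfrontR",263,225,.02),("plateTL",330,215,.024),("plateBR",522,430,.04),("plateTR",460,183,.04),("jawL",207,150,.02)]:
    print(n,np.round((fx(P(u,v,z)-ctr))*1000,1))
s=status.sense(); T=cv2.Rodrigues(s["tcp_rot"])[0]; print(T.round(3))
w=optics.get_calibration("wrist"); print("wrist cam in tool", T.T@(w["eye"]-s["tool_pos"]), T.T@(w["rotation"] if np.shape(w["rotation"])==(3,3) else cv2.Rodrigues(w["rotation"])[0]),w["fovy"])
```

```text
[0.64733788 0.02875744] [ 0.67624926 -0.09656636] [ 0.50421148 -0.00519023] [ 0.53325573 -0.12781335] [np.float64(0.1470972801644797), np.float64(0.14636777282590746), np.float64(0.12861540409922315), np.float64(0.12601585836435159)]
yaw 0.2240328718013693
ctr [ 0.59026359 -0.05020312]
trackrearL [-70.4  50.2]
trackrearR [-70.9   4.4]
stopL [58.2 56. ]
boardrearL [-25.1  48.7]
boardrearR [-24.8  10.9]
boardfrontL [26.4 48.4]
boardfrontR [25.7  9.8]
plateTL [ 22.8 -13.2]
plateBR [-69.5 -55.4]
plateTR [ 19.5 -57. ]
jawL [56.8 22.4]
[[-0.961  0.277 -0.   ]
 [ 0.277  0.961 -0.001]
 [ 0.    -0.001 -1.   ]]
wrist cam in tool [ 6.57488339e-02 -4.06063891e-05 -1.42536147e-01] [[-1.81009863e-04 -9.65045570e-01 -2.62082075e-01]
 [ 9.99999652e-01  3.87341597e-05 -8.33288690e-04]
 [ 8.14313088e-04 -2.62082135e-01  9.65045228e-01]] 58.57542618982123
```

Request:
carry_out([
  {"tx":-29,"ty":-25,"claw":0.3},
  {"tx":-29,"ty":-25,"claw":0.3},
  {"tx":-29,"ty":-25,"claw":0.3},
  {"tx":-29,"ty":-25,"claw":0.3},
  {"tx":-29,"ty":-25,"claw":0.3},
  {"tx":-29,"ty":-25,"claw":0.3},
  {"tx":-29,"ty":-25,"claw":0.3},
  {"tx":-29,"ty":-25,"claw":0.3},
  {"tx":-29,"ty":-25,"claw":0.3},
  {"tx":-29,"ty":-25,"claw":0.3},
  {"tx":-29,"ty":-25,"claw":0.3},
  {"tx":-29,"ty":-25,"claw":0.3},
])

```text
invalid input
```

Request:
carry_out([
  {"yaw":-0.1,"claw":0.3},
  {"yaw":-0.1,"claw":0.3},
  {"yaw":-0.1,"claw":0.3},
  {"yaw":-0.1,"claw":0.3},
  {"yaw":-0.1,"claw":0.3},
  {"claw":0.3},
])

```text
invalid input
```

```bash
cat >> h.py <<'E'
YAW=0.224; ORG=np.array([0.5914,-0.0207])
def F(): return np.array([[np.cos(YAW),-np.sin(YAW)],[np.sin(YAW),np.cos(YAW)]])
def show(target=None):
    s=status.sense(); T=cv2.Rodrigues(s["tcp_rot"])[0]; p=s["tool_pos"]
    print("t",round(s["clock"],2),"fix xy mm",(F().T@(p[:2]-ORG)*1000).round(1),"z",round(p[2]*1000,1),"w",round(s["gripper_width"],3),"F",s["contact_force"].round(1))
    ang=np.arctan2(T[1,0],T[0,0]); print("yaw cmd needed",((ang-(np.pi+YAW)+np.pi)%(2*np.pi)-np.pi).round(3))
    if target is not None:
        w=np.append(ORG+F()@(np.array(target[:2])/1000),target[2]/1000); print("tool shift mm",(T.T@(w-p)*1000).round(1))
E
python3 -c "
from h import *
show((-60,-35,120))"
```

```text
t 0.1 fix xy mm [-306.2  632.7] z 230.8 w 1.0 F [-0.8  1.3  0.8]
yaw cmd needed -0.505
tool shift mm [-538.4 -465.3  111.2]
```

Every row needs all of its fields.

Request:
carry_out([
  {"tx":-29,"ty":-25,"tz":0,"yaw":0,"claw":0.3},
  {"tx":-29,"ty":-25,"tz":0,"yaw":0,"claw":0.3},
  {"tx":-29,"ty":-25,"tz":0,"yaw":0,"claw":0.3},
  {"tx":-29,"ty":-25,"tz":0,"yaw":0,"claw":0.3},
  {"tx":-29,"ty":-25,"tz":0,"yaw":0,"claw":0.3},
  {"tx":-29,"ty":-25,"tz":0,"yaw":0,"claw":0.3},
  {"tx":-29,"ty":-25,"tz":0,"yaw":0,"claw":0.3},
  {"tx":-29,"ty":-25,"tz":0,"yaw":0,"claw":0.3},
  {"tx":-29,"ty":-25,"tz":0,"yaw":0,"claw":0.3},
  {"tx":-29,"ty":-25,"tz":0,"yaw":0,"claw":0.3},
  {"tx":-29,"ty":-25,"tz":0,"yaw":0,"claw":0.3},
  {"tx":-29,"ty":-25,"tz":0,"yaw":0,"claw":0.3},
])

```text
clock: 1.1
tool_pos: [0.4085, 0.1302, 0.2285]
tcp_rot: [-0.423, -3.111, 0.004]
contact_force: [0.5, 0.8, 0.7]
gripper_width: 0.699
```

Request:
carry_out([
  {"tx":0,"ty":0,"tz":0,"yaw":-0.1,"claw":0.3},
  {"tx":0,"ty":0,"tz":0,"yaw":-0.1,"claw":0.3},
  {"tx":0,"ty":0,"tz":0,"yaw":-0.1,"claw":0.3},
  {"tx":0,"ty":0,"tz":0,"yaw":-0.1,"claw":0.3},
  {"tx":0,"ty":0,"tz":0,"yaw":-0.1,"claw":0.3},
  {"tx":0,"ty":0,"tz":0,"yaw":0,"claw":0.3},
])

```text
clock: 1.6
tool_pos: [0.4119, 0.122, 0.2273]
tcp_rot: [0.376, -3.114, 0.005]
contact_force: [-0.4, -0.3, -0.9]
gripper_width: 0.7
```

```bash
python3 -c "
from h import *
show((-60,-35,120))"
```

```text
t 1.6 fix xy mm [-143.4  179. ] z 227.3 w 0.7 F [-0.4 -0.3 -0.9]
yaw cmd needed 0.016
tool shift mm [ -80.3 -215.1  107.4]
```

Request:
carry_out([
  {"tx":-13,"ty":-36,"tz":8,"yaw":0.016,"claw":0.3},
  {"tx":-13,"ty":-36,"tz":9,"yaw":0,"claw":0.3},
  {"tx":-13,"ty":-36,"tz":9,"yaw":0,"claw":0.3},
  {"tx":-13,"ty":-36,"tz":9,"yaw":0,"claw":0.3},
  {"tx":-13,"ty":-36,"tz":9,"yaw":0,"claw":0.3},
  {"tx":-13,"ty":-36,"tz":9,"yaw":0,"claw":0.3},
  {"tx":0,"ty":0,"tz":0,"yaw":0,"claw":0.3},
  {"tx":0,"ty":0,"tz":0,"yaw":0,"claw":0.3},
])

```text
clock: 2.27
tool_pos: [0.5395, -0.0799, 0.1709]
tcp_rot: [0.315, -3.122, 0.003]
contact_force: [-0.5, 0.6, 0.3]
gripper_width: 0.698
```

```bash
python3 -c "
from h import *
show((-60,-35,120))
import pickle
c=optics.get_calibration('wrist');pickle.dump(c,open('w1.pkl','wb'))
save('w1.png',optics.read_camera('wrist'))
for p in [(-60,0),(-60,-70)]: print(proj(c,np.append(ORG+F()@(np.array(p)/1000),.018)))
"
```

```text
t 2.27 fix xy mm [-63.8 -46.2] z 170.9 w 0.698 F [-0.5  0.6  0.3]
yaw cmd needed -0.023
tool shift mm [-3.7 11.3 50.9]
[384.09184973 229.8953234 ]
[285.42349827 232.0875287 ]
```

View pics/w1.png

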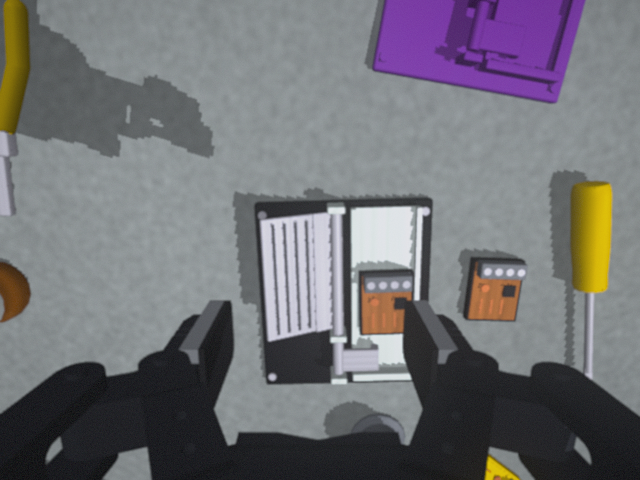

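The wrist view shows the fixture from behind: press plate at left (295,275), track at right (383,290), board rear edge near (386,272), and both pads still well above it.

Run:
```python
import cv2
a=cv2.imread("pics/w1.png")[190:390,240:440]
cv2.imwrite("pics/c2.png",cv2.resize(a,(600,600),interpolation=cv2.INTER_CUBIC))
```

```text
(no output)
```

View pics/c2.png

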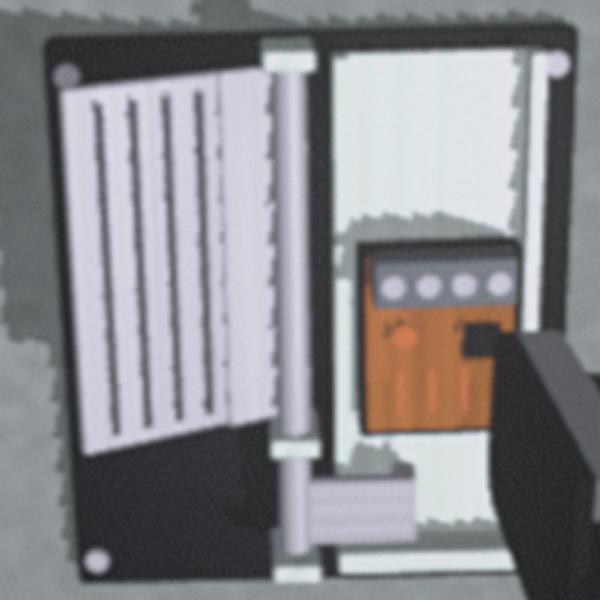

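Run:
```python
from h import *; import pickle
c=pickle.load(open("w1.pkl","rb"))
f=lambda u,v,z:(F().T@(pt(c,240+u/3,190+v/3,z)[:2]-ORG)*1000).round(1)
for n,u,v,z in [("base RL(rear plate side)",46,40,8),("base rear left",577,27,8),("base front plate side",82,580,8),
 ("track rear -y",333,55,12),("track rear +y",520,50,12),("track -y mid",333,400,12),("railinner+y",527,200,17),("railouter+y",548,60,17),
 ("block rear -y",360,262,30),("block rear +y",520,258,30),("carrier rear bottom -y",358,245,12),("carrier front -y",365,432,20),("jaw tip rear",413,480,17),("jaw tip front",415,540,17),
 ("stop rear edge top",420,548,22),("plate outer rear",62,92,40),("plate outer front",86,455,40),("plate inner front",278,415,24),("hingeblock rear",262,40,28),("hingeblock mid c",296,440,28)]:
    print(n,f(u,v,z/1000))
```

```text
base RL(rear plate side) [-79.5 -91.7]
base rear left [-79.7  35.9]
base front plate side [ 68. -91.]
track rear -y [-74.9 -23. ]
track rear +y [-75.1  21.5]
track -y mid [ 14.5 -23.2]
railinner+y [-39.4  23.4]
railouter+y [-73.5  27.1]
block rear -y [-29.1 -18.1]
block rear +y [-29.2  19.2]
carrier rear bottom -y [-27.2 -16.9]
carrier front -y [ 19.6 -15.8]
jaw tip rear [35.  -3.1]
jaw tip front [52.3 -2.4]
stop rear edge top [51.6 -1.8]
plate outer rear [-73.2 -84. ]
plate outer front [ 14.  -83.4]
plate inner front [ 12.5 -37.7]
hingeblock rear [-81.6 -40.1]
hingeblock mid c [ 17.3 -33.5]
```

Request:
carry_out([
  {"tx":-6,"ty":10,"tz":20,"yaw":-0.023,"claw":0.3},
  {"tx":0,"ty":0,"tz":30,"yaw":0,"claw":0.3},
  {"tx":0,"ty":0,"tz":30,"yaw":0,"claw":0.3},
  {"tx":0,"ty":0,"tz":20,"yaw":0,"claw":0.3},
  {"tx":0,"ty":0,"tz":0,"yaw":0,"claw":0.3},
  {"tx":0,"ty":0,"tz":0,"yaw":0,"claw":0.3},
])

```text
clock: 2.82
tool_pos: [0.5425, -0.0631, 0.0711]
tcp_rot: [-0.347, 3.122, -0.005]
contact_force: [-0.4, 0.1, 1.3]
gripper_width: 0.699
```

```bash
sed -i 's/^YAW=.*/YAW=0.224; ORG=np.array([0.5914,-0.0207])+0.0027*np.array([np.cos(.224),np.sin(.224)])/' h.py; python3 -c "
from h import *
show((-60,-35,20))
"
```

```text
t 2.82 fix xy mm [-59.7 -30.4] z 71.1 w 0.699 F [-0.4  0.1  1.3]
yaw cmd needed -0.003
tool shift mm [ 0.3 -4.4 51.1]
```

Request:
carry_out([
  {"tx":0,"ty":-5,"tz":15,"yaw":0,"claw":0.3},
  {"tx":0,"ty":0,"tz":15,"yaw":0,"claw":0.3},
  {"tx":0,"ty":0,"tz":5,"yaw":0,"claw":0.3},
  {"tx":0,"ty":0,"tz":0,"yaw":0,"claw":0.3},
  {"tx":0,"ty":0,"tz":0,"yaw":0,"claw":0.3},
])

```text
clock: 3.23
tool_pos: [0.5465, -0.066, 0.0428]
tcp_rot: [-0.346, 3.114, -0.009]
contact_force: [0.2, -0.5, -0.1]
gripper_width: 0.697
```

```bash
python3 -c "
from h import *
show((-60,-36,12))
"
```

```text
t 3.23 fix xy mm [-56.6 -34.2] z 42.8 w 0.697 F [ 0.2 -0.5 -0.1]
yaw cmd needed -0.003
tool shift mm [ 3.7 -1.6 30.8]
```

Request:
carry_out([
  {"tx":2,"ty":-1,"tz":8,"yaw":0,"claw":0.3},
  {"tx":1,"ty":0,"tz":5,"yaw":0,"claw":0.3},
  {"tx":0,"ty":0,"tz":5,"yaw":0,"claw":0.3},
  {"tx":0,"ty":0,"tz":2,"yaw":0,"claw":0.3},
])

```text
clock: 3.57
tool_pos: [0.5458, -0.068, 0.025]
tcp_rot: [-0.345, 3.108, -0.012]
contact_force: [-0.4, -0.9, 2.1]
gripper_width: 0.702
```

```bash
python3 -c "
from h import *
show((-60,-36,12))
save('s1.png',cv2.resize(optics.read_camera('scene')[250:340,220:360],None,fx=5,fy=5,interpolation=2))
"
```

```text
t 3.57 fix xy mm [-57.7 -36. ] z 25.0 w 0.702 F [-0.4 -0.9  2.1]
yaw cmd needed -0.003
tool shift mm [ 2.5  0.1 13. ]
```

View pics/s1.png

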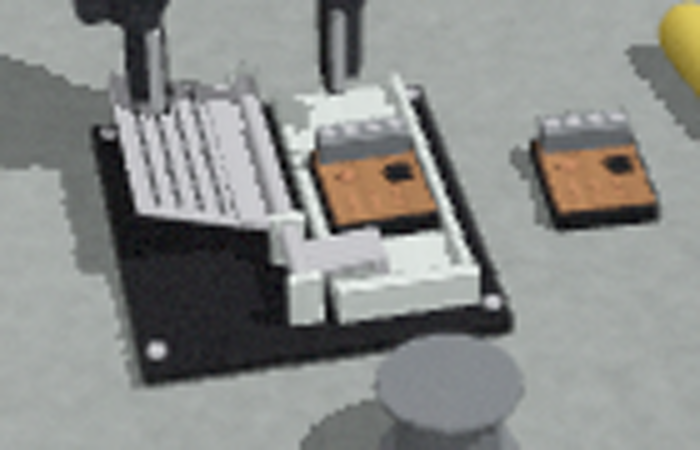

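The plate finger (150,105) is just on the plate and the pusher (340,85) is over the track behind the board. Next I press in small steps.

Request:
carry_out([
  {"tx":0,"ty":0,"tz":5,"yaw":0,"claw":0.3},
  {"tx":0,"ty":0,"tz":5,"yaw":0,"claw":0.3},
  {"tx":0,"ty":0,"tz":4,"yaw":0,"claw":0.3},
])

```text
clock: 3.87
tool_pos: [0.5466, -0.0685, 0.0111]
tcp_rot: [-0.345, 3.107, -0.013]
contact_force: [-9.4, 2.8, 37.3]
gripper_width: 0.704
```

```bash
python3 -c "
from h import *
show((-60,-36,12))
"
```

```text
t 3.87 fix xy mm [-57.  -36.7] z 11.1 w 0.704 F [-9.4  2.8 37.3]
yaw cmd needed -0.003
tool shift mm [ 3.   0.6 -0.9]
```

Request:
carry_out([
  {"tx":0,"ty":0,"tz":-1,"yaw":0,"claw":0.3},
  {"tx":0,"ty":0,"tz":0,"yaw":0,"claw":0.3},
  {"tx":0,"ty":0,"tz":0,"yaw":0,"claw":0.3},
])

```text
clock: 4.12
tool_pos: [0.5464, -0.0683, 0.0125]
tcp_rot: [-0.345, 3.108, -0.012]
contact_force: [-2.3, -1.1, 6.9]
gripper_width: 0.704
```

```bash
python3 -c "
from h import *
show((-60,-36,12))
save('s2.png',cv2.resize(optics.read_camera('scene')[250:340,220:360],None,fx=5,fy=5,interpolation=2))
show()
"
```

```text
t 4.12 fix xy mm [-57.2 -36.4] z 12.5 w 0.704 F [-2.3 -1.1  6.9]
yaw cmd needed -0.003
tool shift mm [2.8 0.4 0.5]
t 4.17 fix xy mm [-57.2 -36.4] z 12.5 w 0.705 F [-2.1 -0.3  8.1]
yaw cmd needed -0.003
```

View pics/s2.png

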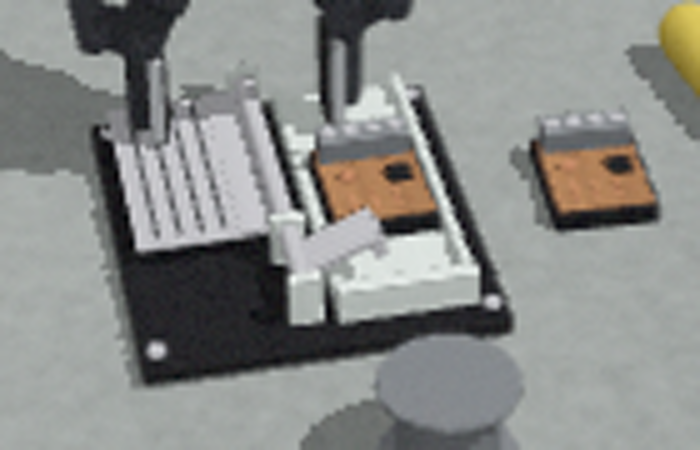

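The plate is level, the jaw is raised, the holding force is about 7 N and the board is untouched. Now I push.

Request:
carry_out([
  {"tx":-4,"ty":0,"tz":0.3,"yaw":0,"claw":0.3},
  {"tx":-4,"ty":0,"tz":0.3,"yaw":0,"claw":0.3},
  {"tx":-4,"ty":0,"tz":0.3,"yaw":0,"claw":0.3},
])

```text
clock: 4.42
tool_pos: [0.5543, -0.0662, 0.0119]
tcp_rot: [-0.344, 3.118, -0.011]
contact_force: [-14.7, -3.3, 22.7]
gripper_width: 0.705
```

```bash
python3 -c "
from h import *
show((-12,-36,12))
"
```

```text
t 4.42 fix xy mm [-48.9 -36.1] z 11.9 w 0.705 F [-14.7  -3.3  22.7]
yaw cmd needed -0.004
tool shift mm [-36.9   0.3   0.1]
```

Request:
carry_out([
  {"tx":-4,"ty":0,"tz":-0.1,"yaw":0,"claw":0.3},
  {"tx":-4,"ty":0,"tz":0,"yaw":0,"claw":0.3},
  {"tx":-4,"ty":0,"tz":0,"yaw":0,"claw":0.3},
  {"tx":-4,"ty":0,"tz":0,"yaw":0,"claw":0.3},
])

```text
clock: 4.75
tool_pos: [0.5651, -0.0634, 0.0124]
tcp_rot: [0.341, -3.114, 0.008]
contact_force: [-12.2, -3.1, 16.2]
gripper_width: 0.705
```

```bash
python3 -c "
from h import *
show((-12,-36,12))
"
```

```text
t 4.75 fix xy mm [-37.9 -35.8] z 12.4 w 0.705 F [-12.2  -3.1  16.2]
yaw cmd needed -0.006
tool shift mm [-25.9  -0.    0.2]
```

Request:
carry_out([
  {"tx":-4,"ty":0,"tz":0.1,"yaw":0,"claw":0.3},
  {"tx":-4,"ty":0,"tz":0.1,"yaw":0,"claw":0.3},
  {"tx":-4,"ty":0,"tz":0,"yaw":0,"claw":0.3},
  {"tx":-4,"ty":0,"tz":0.1,"yaw":0,"claw":0.3},
  {"tx":-4,"ty":0,"tz":0,"yaw":0,"claw":0.3},
])

```text
clock: 5.17
tool_pos: [0.5779, -0.0603, 0.0126]
tcp_rot: [0.337, -3.096, 0.005]
contact_force: [-10.7, -2.6, 16.2]
gripper_width: 0.7
```

```bash
python3 -c "
from h import *
show((-12,-36,12))
"
```

```text
t 5.17 fix xy mm [-24.6 -35.6] z 12.6 w 0.7 F [-10.7  -2.6  16.2]
yaw cmd needed -0.007
tool shift mm [-12.6  -0.3   0.2]
```

Request:
carry_out([
  {"tx":-4,"ty":0,"tz":0.1,"yaw":0,"claw":0.3},
  {"tx":-4,"ty":0,"tz":0,"yaw":0,"claw":0.3},
  {"tx":-3,"ty":0,"tz":0.1,"yaw":0,"claw":0.3},
])

```text
clock: 5.42
tool_pos: [0.5852, -0.0585, 0.0127]
tcp_rot: [0.334, -3.086, 0.004]
contact_force: [-8.3, -2.1, 16.2]
gripper_width: 0.696
```

```bash
python3 -c "
from h import *
show((-12,-36,12))
save('s3.png',cv2.resize(optics.read_camera('scene')[250:340,220:360],None,fx=5,fy=5,interpolation=2))
"
```

```text
t 5.42 fix xy mm [-17.2 -35.5] z 12.7 w 0.696 F [-8.3 -2.1 16.2]
yaw cmd needed -0.009
tool shift mm [-5.2 -0.4  0.5]
```

View pics/s3.png

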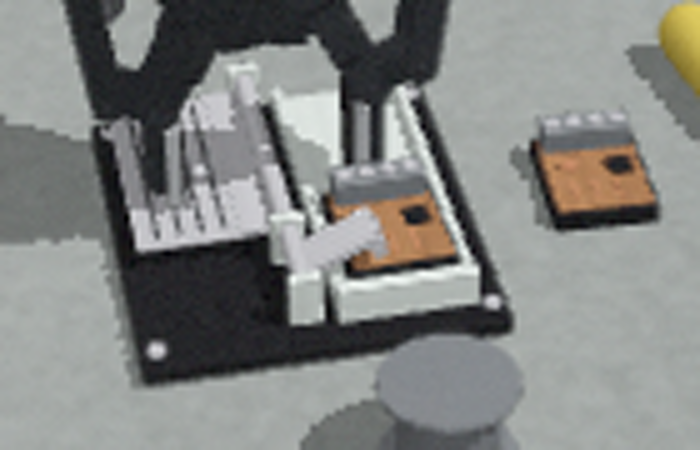

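The board has passed under the raised jaw, with its front edge (405,268) a few mm short of the stop. I keep going until the force jumps.

Request:
carry_out([
  {"tx":-3.5,"ty":0,"tz":0.1,"yaw":0,"claw":0.3},
  {"tx":-3.5,"ty":0,"tz":0.1,"yaw":0,"claw":0.3},
])

```text
clock: 5.63
tool_pos: [0.5895, -0.0575, 0.0127]
tcp_rot: [0.332, -3.079, 0.003]
contact_force: [-10.9, -2.1, 16.5]
gripper_width: 0.702
```

Request:
carry_out([
  {"tx":-3,"ty":0,"tz":0.1,"yaw":0,"claw":0.3},
])

```text
clock: 5.72
tool_pos: [0.5902, -0.0572, 0.0126]
tcp_rot: [0.332, -3.073, 0.003]
contact_force: [-22.4, -6.9, 24.5]
gripper_width: 0.699
```

```bash
python3 -c "
from h import *
show((-12,-36,12))
"
```

```text
t 5.72 fix xy mm [-12.  -35.3] z 12.6 w 0.699 F [-22.4  -6.9  24.5]
yaw cmd needed -0.009
tool shift mm [-0.1 -0.7  0.6]
```

Request:
carry_out([
  {"tx":-2.5,"ty":0,"tz":0,"yaw":0,"claw":0.3},
  {"tx":-2,"ty":0,"tz":0,"yaw":0,"claw":0.3},
  {"tx":-1,"ty":0,"tz":0,"yaw":0,"claw":0.3},
])

```text
clock: 5.97
tool_pos: [0.5898, -0.0574, 0.0131]
tcp_rot: [0.333, -3.057, 0.003]
contact_force: [-5.4, -0.6, 13.0]
gripper_width: 0.698
```

```bash
python3 -c "
from h import *
show((-12,-36,12))
save('s4.png',cv2.resize(optics.read_camera('scene')[250:340,220:360],None,fx=5,fy=5,interpolation=2))
"
```

```text
t 5.97 fix xy mm [-12.4 -35.4] z 13.1 w 0.698 F [-5.4 -0.6 13. ]
yaw cmd needed -0.007
tool shift mm [-0.5 -0.6  1.1]
```

View pics/s4.png

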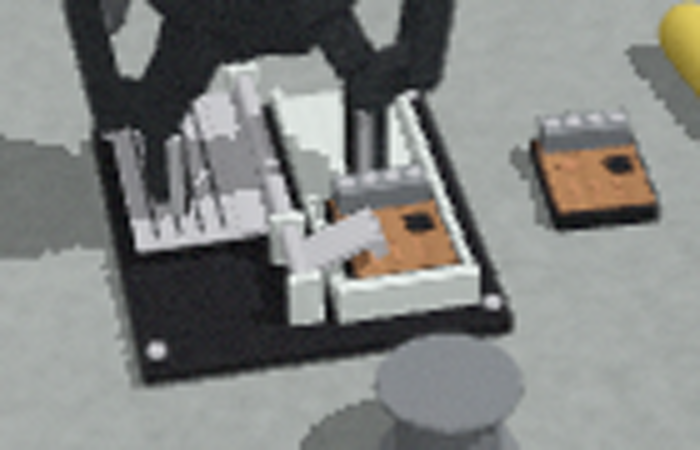

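The board is home: the force jumped to 22 N, three further push rows moved nothing, and its front edge is at the stop. I back off a little while still holding the clip, then lift.

Request:
carry_out([
  {"tx":4,"ty":0,"tz":0.2,"yaw":0,"claw":0.3},
  {"tx":4,"ty":0,"tz":0.1,"yaw":0,"claw":0.3},
  {"tx":2,"ty":0,"tz":-2,"yaw":0,"claw":0.3},
  {"tx":1,"ty":0,"tz":-5,"yaw":0,"claw":0.3},
  {"tx":1,"ty":0,"tz":-6,"yaw":0,"claw":0.3},
  {"tx":1,"ty":0,"tz":-8,"yaw":0,"claw":0.3},
  {"tx":2,"ty":0,"tz":-15,"yaw":0,"claw":0.3},
  {"tx":2,"ty":0,"tz":-25,"yaw":0,"claw":0.3},
  {"tx":2,"ty":0,"tz":-30,"yaw":0,"claw":0.3},
  {"tx":2,"ty":0,"tz":-30,"yaw":0,"claw":0.3},
  {"tx":0,"ty":0,"tz":0,"yaw":0,"claw":0.3},
  {"tx":0,"ty":0,"tz":0,"yaw":0,"claw":0.3},
])

```text
clock: 7.02
tool_pos: [0.5751, -0.0602, 0.1413]
tcp_rot: [0.332, -3.053, -0.001]
contact_force: [-0.8, 0.4, -1.4]
gripper_width: 0.7
```

```bash
python3 -c "
from h import *
show((-12,-36,12))
a=cv2.resize(optics.read_camera('scene')[250:340,220:360],(700,450),interpolation=2)
c=optics.get_calibration('wrist'); import pickle; pickle.dump(c,open('w2.pkl','wb')); b=optics.read_camera('wrist'); save('w2.png',b)
save('s5.png',a)
"
```

```text
t 7.02 fix xy mm [-27.4 -34.9] z 141.3 w 0.7 F [-0.8  0.4 -1.4]
yaw cmd needed -0.007
tool shift mm [-24.5  -2.1 127.9]
```

View pics/s5.png

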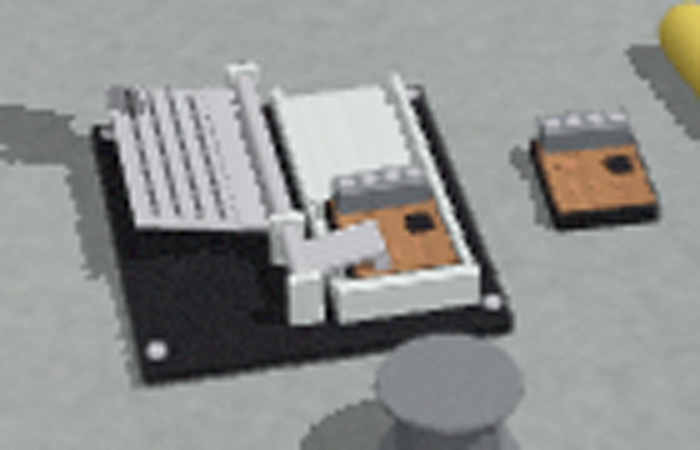

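View pics/w2.png

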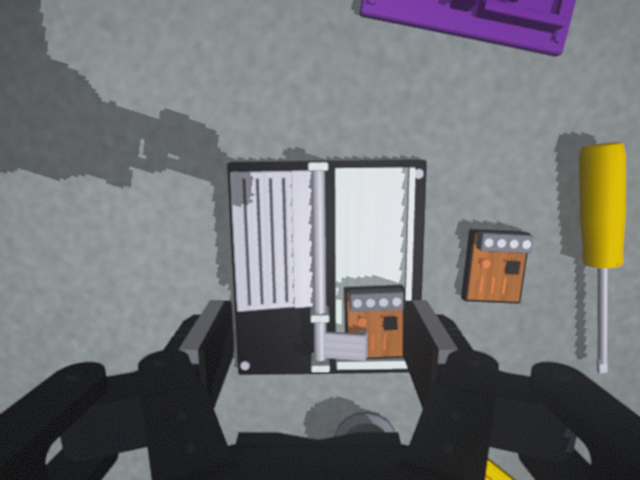

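The scene view shows the jaw closed on the board, the plate half up and the spare untouched. In the wrist view the board's front (375,360) meets the stop bar. Last comes a numeric check of the rear face.

Run:
```python
from h import *; import pickle
c=pickle.load(open("w2.pkl","rb"))
f=lambda u,v,z:(F().T@(pt(c,u,v,z/1000)[:2]-ORG)*1000).round(1)
for n,u,v,z in [("rear L",347,288,30),("rear R",404,287,30),("track rear",370,166,12),("carrier front",376,358,20),("stop top rear edge",390,362,22)]: print(n,f(u,v,z))
```

```text
rear L [ -3.8 -16.5]
rear R [-4.1 19.4]
track rear [-78.9  -0.9]
carrier front [48.8  4.2]
stop top rear edge [50.8 13.4]
```

The row I used may be the foot of the rear face (z = 12) rather than its top. I'll overlay the predicted outlines for origin x = 25 and x = 20 on one crop.

Run:
```python
from h import *; import pickle
c=pickle.load(open("w2.pkl","rb"))
im=cv2.imread("pics/w2.png"); y0,x0,s=270,320,6
a=cv2.resize(im[y0:370,x0:430],None,fx=s,fy=s,interpolation=cv2.INTER_CUBIC)
def line(p,q,col):
    P=[tuple(int(t) for t in (proj(c,np.append(ORG+F()@(np.array(r[:2])/1000),r[2]/1000))-[x0,y0]+.5)*s) for r in(p,q)]
    cv2.line(a,*P,col,1)
line((50,-20,22),(50,22,22),(255,0,255)) # stop top edge
for o,col in((25,(0,255,0)),(20,(0,0,255))):
    for dx,z,w in((-25,12,20),(-25,30,17),(-13,30,17),(25,20,20)): line((o+dx,-w,z),(o+dx,w,z),col)
cv2.imwrite("pics/o.png",a)
```

```text
(no output)
```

View pics/o.png

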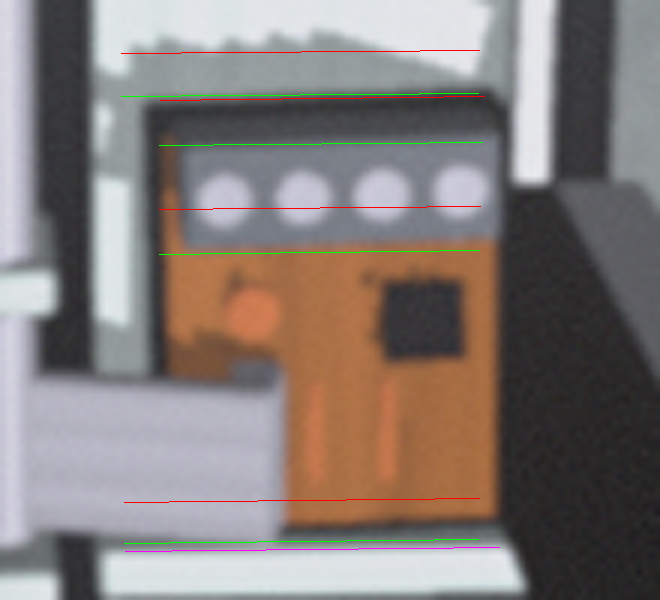

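The outline for origin x = 25 (green) matches within about 1 mm, and x = 20 (red) clearly does not.

```bash
python3 -c "
from h import *
show(); print(ticket.close_job())"
```

```text
t 7.12 fix xy mm [-27.3 -34.9] z 140.5 w 0.706 F [-0.8  0.1 -0.5]
yaw cmd needed -0.007
the job is handed in; nothing more can be done
None
```

I loaded the board and handed the job in at 7.1 s; no verdict is reported, so the checks below are my own. One fingertip held the press plate fully down, at about 7 N before the push and 13–25 N when I read it during the push. The other fingertip pushed the board under the raised jaw to the stop. I then backed off, let the clip close on the board and lifted clear.

- **Home against the stop:** at the end of the push the force rose to about 22 N along the track, and three more push rows moved nothing.
- **Final position:** the outline drawn for the home position (origin x = 25 mm) matches the last wrist picture to about 1 mm, and the one for x = 20 mm does not.
- **A check that disagreed:** my first reading of the rear face gave an origin of about 21 mm. I had taken its bottom edge for its top edge, and the outline check settled it.
- **Clip and arm:** the jaw is resting on the board with the plate half up. The gripper is about 14 cm above the bench with no contact force beyond noise. I could not measure the clip's force on the board.
- **Rest of the bench:** the spare board and the parts of the spool and screwdriver in view looked unmoved. I did not check the pliers, jar or tip cleaner again, though the arm did not go down near them.

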